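# Set cast wheels to cure and stack the emptied moulds

## Robot

A 7-joint arm with a two-finger parallel gripper is mounted at the origin on the work surface. World frame = base frame: x ahead of the robot, y to its left, z up, the work surface at z = 0. Lengths are in m, angles in rad, forces in N, time in s.
With the tool pointing down it reaches from about 0.35 to 0.9 m from the base axis. Payload 8.1 kg.
Tool frame: the origin (TCP) lies midway between the tips of the shut fingers; the grasp point (between the pads) lies 19 mm behind it; z points along the fingers, y is the line along which they close (so a half turn about z gives the same grasp; the last joint's range is limited). The gripper opens to 92 mm and grips with 3 to 60 N. Pads are 19 mm wide; open, the fingers measure 130 mm over their backs; the gripper's body (75 mm by 190 mm) begins 47 mm behind the grasp point.
Start: joints at [-1.253, 0.434, 0.025, 1.573, -0.012, 1.134, -0.075], TCP at [0.255, 0.57, 0.227] pointing down, gripper open.
Joint ranges: [-2.62, 2.62], [-0.44, 2.09], [-1.27, 1.32], [0.08, 2.57], [-1.32, 4.46], [0.12, 2], [-2.74, 2.74]. Speed limits (rad/s): [2.22, 2.22, 3.01, 3.01, 3.14, 3.14, 3.14].

## Interface

Orientations are given as a rotation vector (axis times angle).
In Python, from cell import observe, cams, job gives the robot as it stands. The module is installed in compiled form; this text tells all that it offers.
- The arm moves only by the tool step_arm, never from a script. Its argument "steps" is a list of rows, each a list of 6 numbers: the shift along the world's x, y, z in mm, then the turn, a rotation vector about the world's x, y, z in rad. In form: [[dx, dy, dz, rx, ry, rz], ...]. A call has 1 to 20 rows; each row shifts and turns the commanded pose from where the row before left it; what a row does not reach is not made up. A row lasts 1/12 s, in which the tool goes at most 41.7 mm and 7.16 degrees, less where a joint would pass 70% of its speed; a pose out of reach is approached as far as the arm can. A call with a gripper value outside its range is refused whole. "gripper" is the opening, from 0 (shut) to 1 (fully open), set as the call begins (left out, the last holds). The fingers move at their own pace and stop on an object; "force" is the grip in N (left out, the last holds). Time passes only in rows, so rows that do not move let the fingers close. It gives the time, the measured TCP pose, the force, the opening and the grip force at its end, in the units of the state.
- observe(): the state, without advancing time (a new reading comes with each control period).
- cams.get_image(name): name is "scene" or "top" or "wrist"; returns the picture (480x640x3 uint8, red, green, blue); there is no depth.
- cams.get_calibration(name): a dict with "fov_y" (degrees; the focal length in pixels is half the picture's height over the tangent of half this angle, whatever the lens; pixels are square), "cx", "cy" (the principal point, pixels), "world_to_cam" (4x4, takes a point from world to camera coordinates). Camera axes: x right, y up, looking along -z (the intrinsics and any distortion apply to the point x, -y, -z); pixel columns grow to the right and rows downward; lengths in m; the calibration is good to about 2 mm. A picture is of the moment at which its call begins: read the wrist's pose just before it. get_calibration takes no time and is no camera call; for the wrist camera it gives the pose at the moment of the call.
- job.sign_off(): hands the job in; it is judged then, once.
The state is a dict: "clock": time; "joints": joint angles; "dq": joint speeds; "joint_efforts": joint torques, N m; "position": TCP position; "ee_rot": TCP orientation; "force": force on the tool from outside, world axes, zero at the start; "ft_torque": the same for the moment, N m; "width": opening from 0.0 (shut) to 1.0 (fully open); "gripper_force": force on a finger pad.
Only numpy, scipy, OpenCV 4.12 (cv2) and the standard library are available. Lean on these libraries where they do the work, as an engineer would, in place of code of your own. Each camera call takes 0.05 s, during which the arm holds its last target. There are 200 camera calls.

## Task

Lay every cast wheel flat on the narrow raised curing bar, centred across it and with clear space between wheels, and only when all of them are on the bar and let go, push the heater lever at its end all the way over to on. Also clear away the empty mould pots: stand one upright in the middle of the small round pedestal and nest all the others fully into it, one in another, as a single upright stack. Leave the bottle, the tin and the scraper where they are.

Things in the scene. Friction and masses are not known exactly. Their poses are not given: they have to be found in the camera images.
- bar: Fixed curing bar: a bare aluminium bar 280 mm long and only 30 mm wide, level, its top 55 mm above the table, on two short posts. Origin on the table under the middle of the bar; y runs along the bar, x across it (roughly away from the robot), z up. A grey control box 80 x 64 mm, 40 mm high, stands at its +y end, centred at y = +175 mm, with the heater lever on it
- lever (a joint): Heater lever on the grey control box, stays where it is left: 0 = off, leaning towards the bar's -x side; 1.0 rad = on, fully over towards the bar's +x side
- lever_tip (a point): Centre of the round black ball (26 mm across) at the lever's upper end, 80 mm from the pivot. The pivot is 62 mm above the table at x = 0, y = +175 mm in the bar's frame, the lever swings in the bar's x-z plane
- pedestal_top (a point): Centre of the flat round top of the fixed dark steel pedestal: a disc 30 mm across, 60 mm above the table, on a thin stem with a wide foot (76 mm across)
- wheel1: Cast caster wheel of amber plastic with a steel bore, a solid disc 50 mm across and 28 mm thick, lying flat on the table; either face may be up; if knocked off the bar it can come to stand on its rim. Origin: centre of one face, z along the wheel's axis through it towards the other face. May be absent
- wheel1_center (a point): Middle of wheel1, 14 mm from both faces
- wheel2: Cast caster wheel of amber plastic with a steel bore, a solid disc 50 mm across and 28 mm thick, lying flat on the table; either face may be up; if knocked off the bar it can come to stand on its rim. Origin: centre of one face, z along the wheel's axis through it towards the other face. May be absent
- wheel2_center (a point): Middle of wheel2, 14 mm from both faces
- wheel3: Cast caster wheel of amber plastic with a steel bore, a solid disc 50 mm across and 28 mm thick, lying flat on the table; either face may be up; if knocked off the bar it can come to stand on its rim. Origin: centre of one face, z along the wheel's axis through it towards the other face. May be absent
- wheel3_center (a point): Middle of wheel3, 14 mm from both faces
- mould1: Empty mould pot, cream plastic, open at the top, 55 mm high: a tapered body (37 mm across at the base, 53 mm across at 35 mm height) below a straight collar 62 mm across over the top 20 mm; mouth 56 mm across. All pots are alike; one put into another seats when its collar rests on the rim below, 20 mm higher. Origin: centre of the underside, z up the pot's axis. May be absent
- mould2: Empty mould pot, cream plastic, open at the top, 55 mm high: a tapered body (37 mm across at the base, 53 mm across at 35 mm height) below a straight collar 62 mm across over the top 20 mm; mouth 56 mm across. All pots are alike; one put into another seats when its collar rests on the rim below, 20 mm higher. Origin: centre of the underside, z up the pot's axis. May be absent
- mould3: Empty mould pot, cream plastic, open at the top, 55 mm high: a tapered body (37 mm across at the base, 53 mm across at 35 mm height) below a straight collar 62 mm across over the top 20 mm; mouth 56 mm across. All pots are alike; one put into another seats when its collar rests on the rim below, 20 mm higher. Origin: centre of the underside, z up the pot's axis. May be absent
- mould4: Empty mould pot, cream plastic, open at the top, 55 mm high: a tapered body (37 mm across at the base, 53 mm across at 35 mm height) below a straight collar 62 mm across over the top 20 mm; mouth 56 mm across. All pots are alike; one put into another seats when its collar rests on the rim below, 20 mm higher. Origin: centre of the underside, z up the pot's axis. May be absent
- bottle: Bystander: white plastic bottle, 60 mm across, 150 mm high; origin at centre of the underside
- tin: Bystander: steel tin, 72 mm across, 70 mm high; origin at centre of the underside
- scraper: Bystander: hand spatula lying on the table along its x axis; origin at the middle of its underside

How it is judged:
On the way, in this order (a step that is already met when the one before it is completed fails the run):
1. all cast wheels lie flat on the curing bar, apart and released (x of wheel1_center in the frame of bar between -0.01 and 0.01 m and y of wheel1_center in the frame of bar between -0.125 and 0.125 m and z of wheel1_center in the frame of bar between 0.065 and 0.073 m and angle between the z axis of each of wheel1, wheel2, wheel3 and the z axis of bar, either way round below 0.08 rad and linear speed of each of wheel1, wheel2, wheel3 below 0.03 m/s and contact force between each of wheel1, wheel2, wheel3 and the fingers below 0.05 N and x of wheel2_center in the frame of bar between -0.01 and 0.01 m and y of wheel2_center in the frame of bar between -0.125 and 0.125 m and z of wheel2_center in the frame of bar between 0.065 and 0.073 m and x of wheel3_center in the frame of bar between -0.01 and 0.01 m and y of wheel3_center in the frame of bar between -0.125 and 0.125 m and z of wheel3_center in the frame of bar between 0.065 and 0.073 m and distance between each of wheel2_center, wheel3_center and wheel1_center above 0.055 m and distance between wheel3_center and wheel2_center above 0.055 m), for 0.3 s.
2. the heater lever is then pushed fully over to on (value of joint lever above 0.88 rad), for 0.2 s.
At the end, for the whole second after the job is handed in: Wheels flat on the bar (0.08 rad), within 10 mm of its centre line and 125 mm of its middle, centres 55 mm or more apart; lever at 0.88 rad or more; mould pots upright (0.1 rad), within 12 mm of the pedestal axis and 6 mm of each other, nested at heights 60, 80, 100, 120 mm (4 mm); all at rest (all of step 1 and value of joint lever above 0.88 rad and horizontal distance between each of mould1, mould2, mould3, mould4 and pedestal_top below 0.012 m and angle between each of mould1, mould2, mould3, mould4's own z axis and vertical below 0.1 rad and linear speed of each of mould1, mould2, mould3, mould4 below 0.03 m/s and (height (world z) of mould1 between 0.056 and 0.064 m or height (world z) of mould1 between 0.076 and 0.084 m or height (world z) of mould1 between 0.096 and 0.104 m or height (world z) of mould1 between 0.116 and 0.124 m) and (height (world z) of mould2 between 0.056 and 0.064 m or height (world z) of mould2 between 0.076 and 0.084 m or height (world z) of mould2 between 0.096 and 0.104 m or height (world z) of mould2 between 0.116 and 0.124 m) and (height (world z) of mould3 between 0.056 and 0.064 m or height (world z) of mould3 between 0.076 and 0.084 m or height (world z) of mould3 between 0.096 and 0.104 m or height (world z) of mould3 between 0.116 and 0.124 m) and (height (world z) of mould4 between 0.056 and 0.064 m or height (world z) of mould4 between 0.076 and 0.084 m or height (world z) of mould4 between 0.096 and 0.104 m or height (world z) of mould4 between 0.116 and 0.124 m) and horizontal distance between each of mould2, mould3, mould4 and mould1 below 0.006 m and horizontal distance between each of mould3, mould4 and mould2 below 0.006 m and horizontal distance between mould4 and mould3 below 0.006 m); the robot touches nothing.
It fails at once if the bottle is moved more than 4 cm (distance of bottle from where it was at the start of the episode above 0.04 m).
It fails at once if the tin is moved more than 4 cm (distance of tin from where it was at the start of the episode above 0.04 m).
It fails at once if the scraper is moved more than 4 cm (distance of scraper from where it was at the start of the episode above 0.04 m).
Of wheel1, wheel2, wheel3 only 2 to 3 are there at a start; the rules pass over those that are not, and their reading is None.
Of mould1, mould2, mould3, mould4 only 3 to 4 are there at a start; the rules pass over those that are not, and their reading is None.
At some moment in a run one of wheel1, wheel2, wheel3 may be knocked a few centimetres aside while the robot is not near it.
Once in a run the grip may slacken for a moment while it holds something.
It also fails if it takes over 210 s, if anything falls off the work surface, if the arm or the gripper's body presses on something with over 40 N, if the wrist force passes 120 N, or if a joint passes its speed limit or range.

## Working session

There is one attempt and no reset: what is moved stays moved. The work goes in short steps, Python scripts to look and compute and a tool call to move; the robot and the scene stay as the last step left them, time stands still between calls to the robot, and variables do not carry over. Pictures are saved under pics/ and viewed, at most 14 in all, crops included, and the job is handed in when it is done.

Besides the shell and the picture viewer there is one more tool, called as a command line: name --pt "numbers of a row" for each row, then --argument value for the rest. step_arm: Moves the arm, as the interface text tells. Its arguments: {"type":"object","properties":{"steps":{"type":"array","items":{"type":"array","items":{"type":"number"}}},"gripper":{"type":"number"},"force":{"type":"number"}},"required":["steps"]}

```bash
ls; mkdir -p pics
python3 - <<'E'
from cell import observe,cams
import cv2
s=observe();print({k:s[k] for k in('clock','position','ee_rot','width','force')})
for n in('top','scene'):
    im=cams.get_image(n);cv2.imwrite(f'pics/{n}0.png',im[:,:,::-1])
for n in('top','scene','wrist'):print(n,cams.get_calibration(n))
E
```

```text
pics
{'clock': 0.0, 'position': array([0.25516293, 0.5699887 , 0.22593601]), 'ee_rot': array([-6.56204686e-01, -3.07212944e+00,  2.47886017e-03]), 'width': 0.9977006797929171, 'force': array([-0.31086565, -0.3671972 ,  0.58527756])}
top {'fov_y': 52.68902802256635, 'cx': 324.91177616300223, 'cy': 241.82394483867589, 'world_to_cam': array([[ 1.00148248e-03, -9.99974853e-01,  7.02065226e-03,
         2.86200495e-02],
       [ 9.95980182e-01,  1.62626091e-03,  8.95591025e-02,
        -5.78976394e-01],
       [-8.95682678e-02,  6.90273864e-03,  9.95956765e-01,
        -1.25835385e+00],
       [ 0.00000000e+00,  0.00000000e+00,  0.00000000e+00,
         1.00000000e+00]])}
scene {'fov_y': 57.86947567778619, 'cx': 317.91870283452647, 'cy': 240.6630367185896, 'world_to_cam': array([[-0.39481901,  0.91870495, -0.00995792,  0.19581469],
       [-0.57145688, -0.23707141,  0.78564253,  0.27314639],
       [ 0.71941295,  0.31587713,  0.61860056, -1.64450175],
       [ 0.        ,  0.        ,  0.        ,  1.        ]])}
wrist {'fov_y': 63.560699507516915, 'cx': 316.2095507981136, 'cy': 237.6687617500134, 'world_to_cam': array([[ 0.40821749,  0.91288257, -0.00197282, -0.6239736 ],
       [-0.87116074,  0.38891286, -0.29970944,  0.03710079],
       [-0.27283226,  0.12406528,  0.95402849, -0.39156059],
       [ 0.        ,  0.        ,  0.        ,  1.        ]])}
```

View pics/top0.png

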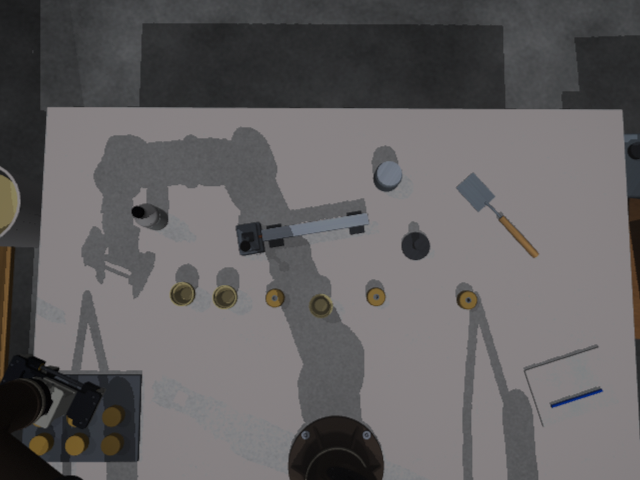

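View pics/scene0.png

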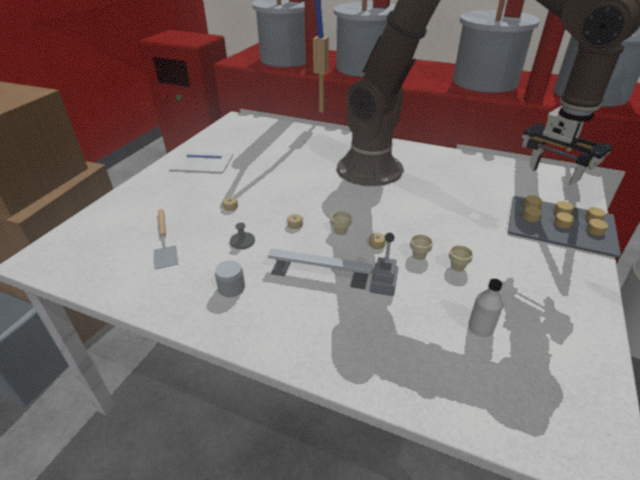

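Top view: pots at px (182,294), (225,297) and (320,306); wheels at (275,298), (376,297) and (467,299). The bar runs from (265,232) to (368,220), with the box at (248,238) and the pedestal at (415,246). That makes 3 pots and 3 wheels. The scene view agrees. Next I'll measure these with code.

```bash
cat > h.py <<'E'
import numpy as np,cv2
from cell import observe,cams,job
def K(c):
    f=240/np.tan(np.radians(c['fov_y']/2));return f
def unproj(c,uv,z):
    f=K(c);W=c['world_to_cam'];R=W[:3,:3];o=-R.T@W[:3,3]
    uv=np.atleast_2d(uv).astype(float)
    d=np.stack([(uv[:,0]-c['cx'])/f,-(uv[:,1]-c['cy'])/f,-np.ones(len(uv))],1)@R
    return o+d*((z-o[2])/d[:,2])[:,None]
def proj(c,P):
    f=K(c);W=c['world_to_cam'];p=np.atleast_2d(P)@W[:3,:3].T+W[:3,3]
    return np.stack([c['cx']+f*p[:,0]/-p[:,2],c['cy']-f*p[:,1]/-p[:,2]],1)
def blobs(im,mask,amin):
    n,l,s,c=cv2.connectedComponentsWithStats(mask.astype(np.uint8))
    return [(s[i,4],c[i],l==i) for i in range(1,n) if s[i,4]>=amin]
E
python3 - <<'E'
from h import *
im=cv2.imread('pics/top0.png');c=cams.get_calibration('top')
hsv=cv2.cvtColor(im,cv2.COLOR_BGR2HSV)
for u,v in [(182,294),(182,283),(275,298),(270,292),(376,297),(320,297),(300,225),(320,180)]: print((u,v),hsv[v,u])
m=(hsv[:,:,1]>75)&(hsv[:,:,0]>10)&(hsv[:,:,0]<35)
m[:,:150]=0;m[:270]=0;m[320:]=0
for a,ct,l in blobs(im,m,20):
    (x,y),r=cv2.minEnclosingCircle(np.argwhere(l)[:,::-1].astype(np.float32))
    print(a,ct.round(1),(round(x,1),round(y,1)),round(r,1),'z28',unproj(c,(x,y),.028)[0].round(3),'z50',unproj(c,(x,y),.05)[0].round(3))
P=unproj(c,[(265,232),(368,220)],.055);print(P,np.linalg.norm(P[1]-P[0]))
print(unproj(c,(415,244),.06))
cv2.imwrite('pics/c1.png',cv2.resize(im[190:320,160:480],None,fx=2.5,fy=2.5,interpolation=cv2.INTER_CUBIC))
E
```

```text
(182, 294) [23 86 77]
(182, 283) [ 24  84 127]
(275, 298) [120   6  82]
(270, 292) [ 20 147 120]
(376, 297) [120   4  65]
(320, 297) [23 71 43]
(300, 225) [108  35 130]
(320, 180) [174   9 135]
353 [635.9 293.1] (635.5, 294.5) 24.7 z28 [ 0.441 -0.788  0.028] z50 [ 0.441 -0.774  0.05 ]
437 [182.1 293.8] (182.1, 293.5) 12.1 z28 [0.442 0.403 0.028] z50 [0.443 0.396 0.05 ]
404 [224.7 296.8] (224.4, 296.7) 11.7 z28 [0.434 0.292 0.028] z50 [0.435 0.288 0.05 ]
238 [274.6 297.7] (274.5, 297.5) 9.3 z28 [0.432 0.161 0.028] z50 [0.433 0.159 0.05 ]
238 [375.6 296.6] (375.6, 296.5) 9.3 z28 [ 0.435 -0.103  0.028] z50 [ 0.436 -0.101  0.05 ]
264 [466.6 299.6] (466.7, 299.6) 9.9 z28 [ 0.427 -0.343  0.028] z50 [ 0.428 -0.336  0.05 ]
331 [320.5 306. ] (320.4, 305.4) 11.2 z28 [0.412 0.041 0.028] z50 [0.413 0.041 0.05 ]
[[ 0.60163129  0.18489996  0.055     ]
 [ 0.63350896 -0.08246064  0.055     ]] 0.2692542984147167
[[ 0.57060929 -0.20294945  0.06      ]]
```

View pics/c1.png

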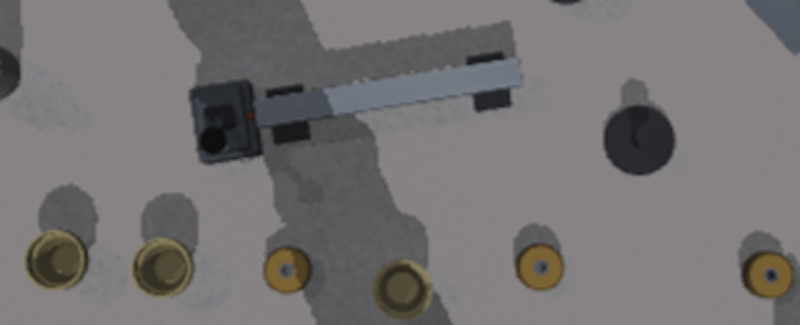

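The crop confirms three pots, three wheels with steel bores up, the bar in front of the box, and the pedestal. The top camera is coarse at about 2.6 mm/px, so I'll refine with the wrist camera from above.

step_arm --pt "19 -34 6 0 0 -0.0793" --pt "19 -34 6 0 0 -0.0793" --pt "19 -34 6 0 0 -0.0793" --pt "19 -34 6 0 0 -0.0793" --pt "19 -34 6 0 0 -0.0793" --pt "19 -34 6 0 0 -0.0793" --pt "19 -34 6 0 0 -0.0793" --pt "19 -34 6 0 0 -0.0793" --pt "19 -34 6 0 0 -0.0793" --pt "19 -34 6 0 0 -0.0793" --pt "19 -34 6 0 0 -0.0793" --pt "19 -34 6 0 0 -0.0793" --pt "19 -34 6 0 0 -0.0793" --pt "0 0 0 0 0 0" --pt "0 0 0 0 0 0" --pt "0 0 0 0 0 0" --gripper 1.0

```text
clock: 1.43
position: [0.5019, 0.129, 0.3043]
ee_rot: [-2.084, -2.35, 0.001]
force: [0.0, -0.0, 0.3]
width: 1.0
gripper_force: 0.0
```

Run:
```python
from h import *
s=observe();print(s['clock'],s['position'],s['ee_rot'],s['joints'].round(2) if hasattr(s['joints'],'round') else s['joints'])
c=cams.get_calibration('wrist');im=cams.get_image('wrist')[:,:,::-1];cv2.imwrite('pics/w1.png',im)
import pickle;pickle.dump(c,open('pics/w1.pkl','wb'))
for n,p in dict(w1=(.432,.161,.028),w2=(.435,-.103,.028),p2=(.435,.288,.05),p3=(.413,.041,.05),barL=(.6016,.185,.055),barR=(.6335,-.0825,.055),ped=(.57,-.203,.06)).items(): print(n,proj(c,p).round(0))
```

```text
1.4333 [0.50187145 0.12895098 0.30431374] [-2.08404939e+00 -2.34970886e+00  7.76892552e-04] [-0.71  0.2   0.44  1.74 -0.09  1.23 -0.13]
w1 [[258. 155.]]
w2 [[245. 360.]]
p2 [[268.  23.]]
p3 [[230. 262.]]
barL [[420. 155.]]
barR [[402. 376.]]
ped [[338. 450.]]
```

View pics/w1.png

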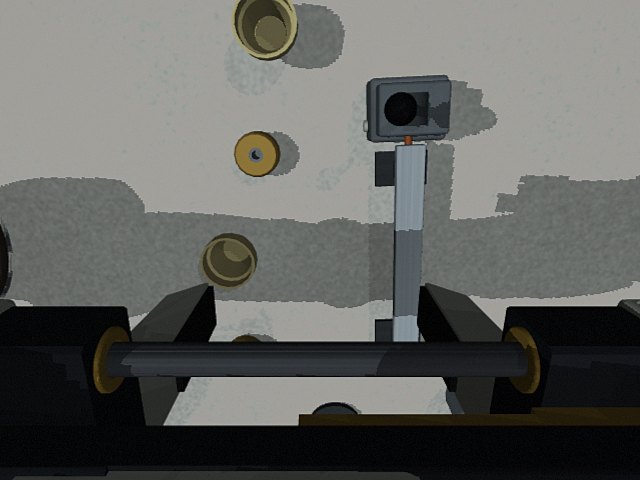

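Wrist view: wheel 1 is at (257,155), as predicted. Pots are at (265,24) and (229,260). The bar spans columns 395–423 from row 146, with the box at (409,108). The calibration holds up, so I'll fit the bar and refine the objects.

Run:
```python
from h import *
import pickle
def barmask(im):
    b=im.astype(int);return (b[:,:,0]-b[:,:,2]>12)&(b[:,:,0]>60)
cw=pickle.load(open('pics/w1.pkl','rb'));iw=cv2.imread('pics/w1.png')
ct=cams.get_calibration('top');it=cv2.imread('pics/top0.png')
for n,c,im,box in(('w',cw,iw,(385,150,435,320)),('t',ct,it,(255,205,380,245))):
    m=barmask(im);x0,y0,x1,y1=box;k=np.zeros_like(m);k[y0:y1,x0:x1]=m[y0:y1,x0:x1]
    a,cc,l=max(blobs(im,k,50),key=lambda b:b[0])
    cs,_=cv2.findContours(l.astype(np.uint8),0,2)
    q=max(cs,key=len)[:,0].astype(float)
    P=unproj(c,q,.055)[:,:2].astype(np.float32)*1000
    r=cv2.minAreaRect(P);bp=cv2.boxPoints(r)
    print(n,a,r,bp.round(1).tolist())
    vx,vy,X,Y=cv2.fitLine(P,cv2.DIST_L2,0,.01,.01).ravel();print('ang',np.arctan2(-vx,vy) if vy>0 else np.arctan2(vx,-vy),X,Y)
# pots and wheels in wrist image
hsv=cv2.cvtColor(iw,cv2.COLOR_BGR2HSV)
m=(hsv[:,:,1]>75)&(hsv[:,:,0]>10)&(hsv[:,:,0]<35);m[300:]=0
for a,cc,l in blobs(iw,m,300):
    e=np.argwhere(l)[:,::-1].astype(np.float32);h=cv2.convexHull(e)
    (x,y),r=cv2.minEnclosingCircle(e)
    for z in(.028,.055):
        P=unproj(cw,h[:,0],z)[:,:2].astype(np.float32);(X,Y),R=cv2.minEnclosingCircle(P);print((round(x),round(y)),z,round(X,4),round(Y,4),round(R,4))
# pedestal: dark disc in top
m=np.zeros(it.shape[:2],bool);m[225:270,395:440]=it[225:270,395:440].max(2)<75
for a,cc,l in blobs(it,m,100): print('ped',a,cc,unproj(ct,cc,0.0))
p=it[228:264,398:434].max(2);cv2.imwrite('pics/x.png',0*p)
cv2.imwrite('pics/ped.png',cv2.resize(np.clip(it[225:268,390:440].astype(float)*4,0,255).astype(np.uint8),None,fx=12,fy=12,interpolation=cv2.INTER_CUBIC))
# lever ball in wrist
m=np.zeros(iw.shape[:2],bool);m[80:138,370:425]=iw[80:138,370:425].max(2)<45
for a,cc,l in blobs(iw,m,100): print('ball',a,cc,unproj(cw,cc,.132))
```

```text
w 3734 ((607.0223388671875, 92.19486999511719), (30.187658309936523, 196.241943359375), 9.458700180053711) [[576.0, 186.5], [608.2999877929688, -7.099999904632568], [638.0, -2.0999999046325684], [605.7999877929688, 191.5]]
ang 0.20931084 603.2897 83.37435
t 836 ((621.7743530273438, 22.554092407226562), (29.090049743652344, 210.13290405273438), 9.458758354187012) [[590.2000122070312, 123.80000305175781], [624.7000122070312, -83.5], [653.4000244140625, -78.69999694824219], [618.9000244140625, 128.60000610351562]]
ang 0.17835505 622.7284 20.410547
(263, 25) 0.028 0.4283 0.29 0.0338
(263, 25) 0.055 0.4323 0.2851 0.0317
(257, 154) 0.028 0.4309 0.1622 0.0256
(257, 154) 0.055 0.4347 0.1652 0.024
(228, 260) 0.028 0.4068 0.0326 0.0363
(228, 260) 0.055 0.4121 0.0437 0.034
ped 620 [415.22419355 245.48225806] [[ 0.57172831 -0.21511837  0.        ]]
ball 1167 [404.92459297 108.84490146] [[0.56160577 0.22393791 0.132     ]]
```

View pics/ped.png

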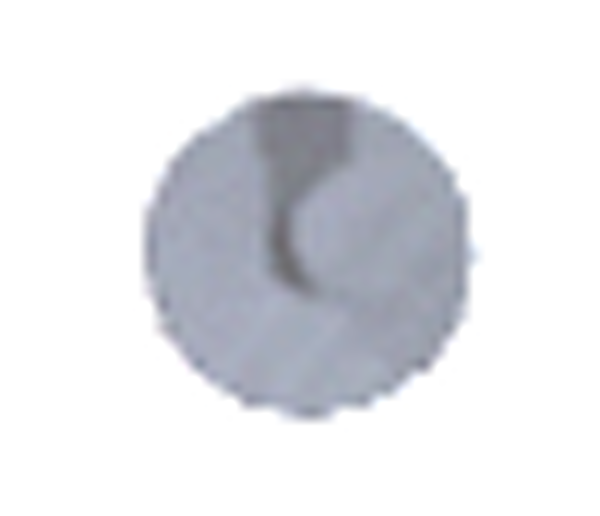

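Bar axis angle is 0.165 rad in both cameras, width 30 mm ✓, length about 278 mm ✓, centre about (0.6135, 0.056). The pedestal crop shows a disc at about px (420,244) in the top image. Picking wheel 1 at (0.431, 0.162).

step_arm --pt "-17.75 8.25 -30 0 0 0.0114" --pt "-17.75 8.25 -30 0 0 0.0114" --pt "-17.75 8.25 -30 0 0 0.0114" --pt "-17.75 8.25 -30 0 0 0.0114" --pt "0 0 -36 0 0 0" --pt "0 0 -36 0 0 0" --pt "0 0 -36 0 0 0" --pt "0 0 -36 0 0 0" --pt "0 0 -9 0 0 0" --pt "0 0 -9 0 0 0" --pt "0 0 -9 0 0 0" --pt "0 0 -9 0 0 0" --pt "0 0 -1 0 0 0" --pt "0 0 0 0 0 0"

```text
clock: 2.65
position: [0.4316, 0.1618, 0.0042]
ee_rot: [2.031, 2.397, 0.001]
force: [-0.2, -0.5, -0.2]
width: 1.002
gripper_force: 0.0
```

step_arm --pt "0 0 0 0 0 0" --pt "0 0 0 0 0 0" --pt "0 0 0 0 0 0" --pt "0 0 0 0 0 0" --pt "0 0 0 0 0 0" --pt "0 0 0 0 0 0" --pt "0 0 0 0 0 0" --pt "0 0 0 0 0 0" --gripper 0 --force 25

```text
clock: 3.32
position: [0.4313, 0.1615, 0.0038]
ee_rot: [-2.031, -2.397, -0.0]
force: [-0.9, 0.3, 1.3]
width: 0.54
gripper_force: 25.0
```

Run:
```python
from h import *
s=observe();print(s['width'],s['gripper_force'],s['position'])
c=cams.get_calibration('top');print(proj(c,[(.5717,-.2151,.06),(.5717,-.2151,0)]),unproj(c,(419.9,243.75),.06))
```

```text
0.5396820426730291 25.000363290309906 [0.4313135  0.16151313 0.00378906]
[[419.69344448 243.58657778]
 [415.2175775  245.49267924]] [[ 0.57127737 -0.21562702  0.06      ]]
```

step_arm --pt "0 0 30 0 0 0" --pt "0 0 38 0 0 0" --pt "0 0 38 0 0 0" --pt "0 0 38 0 0 0" --pt "33.8 -5.3 0 0 0 0" --pt "33.8 -5.3 0 0 0 0" --pt "33.8 -5.3 0 0 0 0" --pt "33.8 -5.3 0 0 0 0" --pt "33.8 -5.3 0 0 0 0" --pt "0 0 0 0 0 0" --pt "0 0 -30 0 0 0" --pt "0 0 -30 0 0 0" --pt "0 0 -14 0 0 0" --pt "0 0 -8 0 0 0" --pt "0 0 0 0 0 0" --pt "0 0 0 0 0 0"

```text
clock: 4.65
position: [0.6005, 0.1349, 0.066]
ee_rot: [2.031, 2.396, -0.0]
force: [-0.6, -0.3, -0.8]
width: 0.542
gripper_force: 25.0
```

Run:
```python
from h import *
s=observe();print(s['width'],s['gripper_force'],s['position'])
c=cams.get_calibration('wrist');im=cams.get_image('wrist')[:,:,::-1];cv2.imwrite('pics/w2.png',im)
```

```text
0.5419907669756272 24.99981790781021 [0.60047558 0.13489424 0.0660336 ]
```

View pics/w2.png

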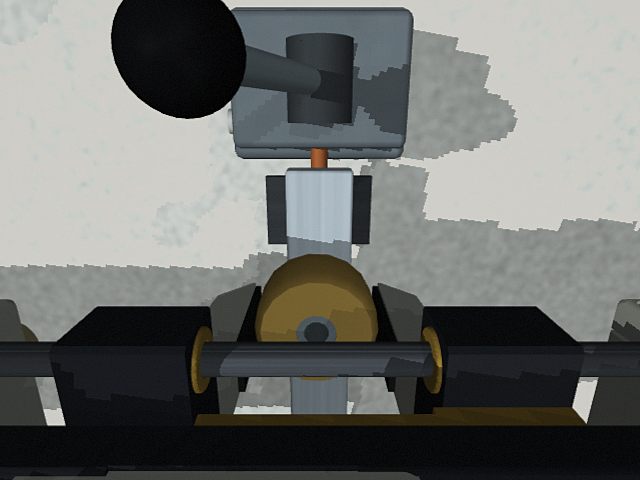

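The wheel at (316,320) sits over the bar, whose edges are at cols 286 and 353 (centre 319.5). That's about 1.5 mm off, so I'll correct it, lower and release.

step_arm --pt "1.5 0.2 -3 0 0 0" --pt "0 0 -2 0 0 0" --pt "0 0 -1.5 0 0 0" --pt "0 0 0 0 0 0" --pt "0 0 0 0 0 0"

```text
clock: 5.12
position: [0.6018, 0.1352, 0.0594]
ee_rot: [2.031, 2.397, 0.0]
force: [0.1, -1.0, -0.7]
width: 0.538
gripper_force: 25.0
```

step_arm --pt "0 0 0 0 0 0" --pt "0 0 0 0 0 0" --pt "0 0 0 0 0 0" --pt "0 0 0 0 0 0" --pt "0 0 0 0 0 0" --pt "0 0 0 0 0 0" --pt "0 0 0 0 0 0" --pt "0 0 15 0 0 0" --pt "0 0 38 0 0 0" --pt "0 0 38 0 0 0" --pt "0 0 20 0 0 0" --pt "-25 -35 10 0 0 0" --pt "-25 -35 10 0 0 0" --pt "-25 -35 10 0 0 0" --pt "-25 -35 10 0 0 0" --pt "-25 -35 10 0 0 0" --pt "0 0 0 0 0 0" --pt "0 0 0 0 0 0" --gripper 1.0

```text
clock: 6.62
position: [0.4832, -0.0319, 0.2184]
ee_rot: [2.036, 2.392, 0.003]
force: [0.2, 1.1, -0.9]
width: 1.004
gripper_force: 0.0
```

```bash
cat >> h.py <<'E'
def amber(n,z,box,tag,amin=100):
    c=cams.get_calibration(n);im=cams.get_image(n)[:,:,::-1].copy();cv2.imwrite(f'pics/{tag}.png',im)
    hsv=cv2.cvtColor(im,cv2.COLOR_BGR2HSV);m=(hsv[:,:,1]>75)&(hsv[:,:,0]>10)&(hsv[:,:,0]<35)
    x0,y0,x1,y1=box;k=np.zeros_like(m);k[y0:y1,x0:x1]=m[y0:y1,x0:x1]
    out=[]
    for a,cc,l in blobs(im,k,amin):
        h=cv2.convexHull(np.argwhere(l)[:,::-1].astype(np.float32))[:,0]
        r=[]
        for zz in z:
            (X,Y),R=cv2.minEnclosingCircle(unproj(c,h,zz)[:,:2].astype(np.float32));r.append((zz,round(X,4),round(Y,4),round(R,4)))
        print(tag,a,cc.round(0),r)
E
python3 - <<'E'
from h import *
print(observe()['position'])
amber('wrist',(.028,.055,.083),(0,0,640,300),'w3')
amber('top',(.028,.055,.083),(150,200,500,320),'t3')
E
```

```text
[ 0.48324903 -0.03187833  0.21843498]
w3 3756 [517.  28.] [(0.028, 0.6189, 0.1474, 0.0338), (0.055, 0.6073, 0.1397, 0.0311), (0.083, 0.5953, 0.1318, 0.0284)]
w3 4977 [241. 113.] [(0.028, 0.4061, 0.0397, 0.0338), (0.055, 0.411, 0.0404, 0.0312), (0.083, 0.4161, 0.0411, 0.0285)]
w3 1938 [255. 268.] [(0.028, 0.4333, -0.0996, 0.0279), (0.055, 0.4361, -0.088, 0.0257), (0.083, 0.439, -0.0761, 0.0235)]
t3 258 [283. 231.] [(0.028, 0.6085, 0.1387, 0.0261), (0.055, 0.6055, 0.1366, 0.0256), (0.083, 0.6023, 0.1344, 0.025)]
t3 432 [182. 294.] [(0.028, 0.4412, 0.4029, 0.0316), (0.055, 0.4416, 0.3952, 0.0309), (0.083, 0.4421, 0.3872, 0.0302)]
t3 377 [225. 297.] [(0.028, 0.4343, 0.2919, 0.0305), (0.055, 0.4349, 0.2865, 0.0298), (0.083, 0.4355, 0.281, 0.0292)]
t3 263 [467. 300.] [(0.028, 0.4269, -0.3426, 0.0258), (0.055, 0.4277, -0.3346, 0.0252), (0.083, 0.4285, -0.3262, 0.0247)]
t3 390 [321. 306.] [(0.028, 0.4118, 0.04, 0.0301), (0.055, 0.4129, 0.0399, 0.0294), (0.083, 0.414, 0.0399, 0.0288)]
```

step_arm --pt "-12.25 -17.5 -30 0 0 0" --pt "-12.25 -17.5 -30 0 0 0" --pt "-12.25 -17.5 -30 0 0 0" --pt "-12.25 -17.5 -30 0 0 0" --pt "0 0 -30 0 0 0" --pt "0 0 -30 0 0 0" --pt "0 0 -9 0 0 0" --pt "0 0 -9 0 0 0" --pt "0 0 -9 0 0 0" --pt "0 0 -8 0 0 0" --pt "0 0 0 0 0 0"

```text
clock: 7.63
position: [0.4352, -0.0995, 0.0019]
ee_rot: [-2.03, -2.397, -0.0]
force: [-0.3, -0.4, 0.2]
width: 0.997
gripper_force: 0.0
```

step_arm --pt "0 0 0 0 0 0" --pt "0 0 0 0 0 0" --pt "0 0 0 0 0 0" --pt "0 0 0 0 0 0" --pt "0 0 0 0 0 0" --pt "0 0 0 0 0 0" --pt "0 0 0 0 0 0" --pt "0 0 0 0 0 0" --gripper 0 --force 25

```text
clock: 8.3
position: [0.4348, -0.0999, 0.0026]
ee_rot: [-2.031, -2.397, -0.0]
force: [-0.6, 0.4, 3.6]
width: 0.54
gripper_force: 25.0
```

step_arm --pt "0 0 30 0 0 0" --pt "0 0 38 0 0 0" --pt "0 0 38 0 0 0" --pt "0 0 38 0 0 0" --pt "30.2 26.4 0 0 0 0" --pt "30.2 26.4 0 0 0 0" --pt "30.2 26.4 0 0 0 0" --pt "30.2 26.4 0 0 0 0" --pt "30.2 26.4 0 0 0 0" --pt "30.2 26.4 0 0 0 0" --pt "0 0 -30 0 0 0" --pt "0 0 -30 0 0 0" --pt "0 0 -14 0 0 0" --pt "0 0 -7 0 0 0" --pt "0 0 0 0 0 0" --pt "0 0 0 0 0 0"

```text
clock: 9.63
position: [0.6162, 0.0582, 0.0658]
ee_rot: [2.032, 2.396, -0.0]
force: [0.8, -0.3, 0.0]
width: 0.54
gripper_force: 25.0
```

Run:
```python
from h import *
im=cams.get_image('wrist')[:,:,::-1].copy();cv2.imwrite('pics/w4.png',im)
b=im.astype(int)
for r in(215,225,235,245): 
    x=np.where((b[r,240:400,0]-b[r,240:400,2]>12)&(b[r,240:400].max(1)>100))[0]+240; print(r,x.min(),x.max(),x.mean(),len(x)) if len(x) else print(r)
```

```text
215 281 344 312.4920634920635 63
225 282 343 312.5 62
235 282 344 313.0 63
245 283 344 313.5 62
```

View pics/w4.png

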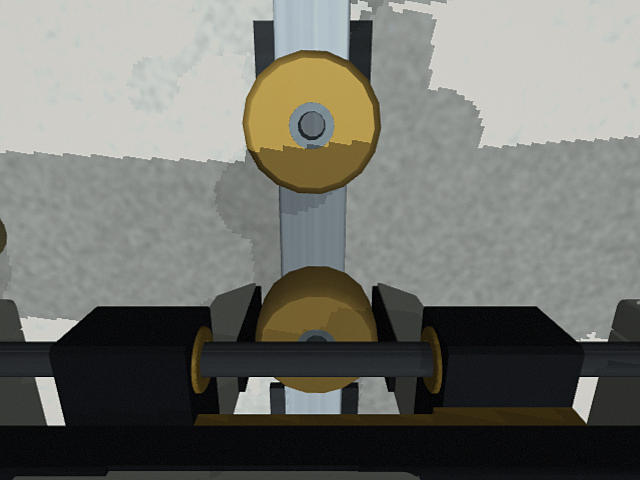

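Wheel 1 lies flat on the bar at (312,122), centred on it, and wheel 2 is held over the bar at (316,330). Releasing wheel 2 and going to look at wheel 3.

step_arm --pt "-1 0 -3 0 0 0" --pt "0 0 -2.5 0 0 0" --pt "0 0 -2 0 0 0" --pt "0 0 0 0 0 0" --pt "0 0 0 0 0 0"

```text
clock: 10.1
position: [0.6151, 0.0585, 0.058]
ee_rot: [-2.031, -2.397, -0.0]
force: [0.4, 0.5, -2.0]
width: 0.541
gripper_force: 25.0
```

step_arm --pt "0 0 0 0 0 0" --pt "0 0 0 0 0 0" --pt "0 0 0 0 0 0" --pt "0 0 0 0 0 0" --pt "0 0 0 0 0 0" --pt "0 0 0 0 0 0" --pt "0 0 0 0 0 0" --pt "0 0 15 0 0 0" --pt "0 0 38 0 0 0" --pt "0 0 38 0 0 0" --gripper 1.0

```text
clock: 10.93
position: [0.6137, 0.0583, 0.1486]
ee_rot: [-2.03, -2.395, 0.005]
force: [1.4, 0.1, 1.5]
width: 1.005
gripper_force: 0.0
```

step_arm --pt "-14.2 -36.2 6.3 0 0 0" --pt "-14.2 -36.2 6.3 0 0 0" --pt "-14.2 -36.2 6.3 0 0 0" --pt "-14.2 -36.2 6.3 0 0 0" --pt "-14.2 -36.2 6.3 0 0 0" --pt "-14.2 -36.2 6.3 0 0 0" --pt "-14.2 -36.2 6.3 0 0 0" --pt "-14.2 -36.2 6.3 0 0 0" --pt "-14.2 -36.2 6.3 0 0 0" --pt "-14.2 -36.2 6.3 0 0 0" --pt "-14.2 -36.2 6.3 0 0 0" --pt "0 0 0 0 0 0" --pt "0 0 0 0 0 0"

```text
clock: 12.02
position: [0.4572, -0.3427, 0.2188]
ee_rot: [2.037, 2.39, -0.001]
force: [0.9, 0.8, -0.5]
width: 0.998
gripper_force: 0.0
```

Run:
```python
from h import *
s=observe();print(s['position'],s['ee_rot'],np.round(s['joints'],2))
amber('wrist',(.028,),(0,0,640,300),'w5')
amber('top',(.028,.055,.083),(150,200,500,320),'t5')
```

```text
[ 0.45723925 -0.34272698  0.21880914] [ 2.03725723e+00  2.38969387e+00 -1.11870905e-03] [ 0.14  0.38  0.56  1.75 -0.23  1.07  0.94]
w5 2056 [283. 204.] [(0.028, 0.426, -0.3442, 0.0259)]
t5 252 [316. 225.] [(0.028, 0.6229, 0.0535, 0.026), (0.055, 0.6195, 0.0532, 0.0254), (0.083, 0.6161, 0.0528, 0.0248)]
t5 258 [283. 231.] [(0.028, 0.6085, 0.1387, 0.0261), (0.055, 0.6055, 0.1366, 0.0256), (0.083, 0.6023, 0.1344, 0.025)]
t5 437 [182. 294.] [(0.028, 0.4412, 0.4029, 0.0316), (0.055, 0.4416, 0.3952, 0.0309), (0.083, 0.4421, 0.3872, 0.0302)]
t5 391 [225. 297.] [(0.028, 0.4343, 0.2919, 0.0305), (0.055, 0.4349, 0.2865, 0.0298), (0.083, 0.4355, 0.281, 0.0292)]
t5 264 [467. 300.] [(0.028, 0.4269, -0.3426, 0.0258), (0.055, 0.4277, -0.3346, 0.0252), (0.083, 0.4285, -0.3262, 0.0247)]
t5 306 [320. 305.] [(0.028, 0.4116, 0.0408, 0.029), (0.055, 0.4127, 0.0407, 0.0284), (0.083, 0.4138, 0.0407, 0.0278)]
```

step_arm --pt "-10 0 -30 0 0 0" --pt "-10 -1 -30 0 0 0" --pt "-11 0 -30 0 0 0" --pt "0 0 -30 0 0 0" --pt "0 0 -30 0 0 0" --pt "0 0 -30 0 0 0" --pt "0 0 -9 0 0 0" --pt "0 0 -9 0 0 0" --pt "0 0 -9 0 0 0" --pt "0 0 -8 0 0 0" --pt "0 0 0 0 0 0"

```text
clock: 13.03
position: [0.4281, -0.3404, 0.0028]
ee_rot: [-2.031, -2.397, -0.0]
force: [0.0, 0.5, 0.4]
width: 0.998
gripper_force: 0.0
```

step_arm --pt "0 0 0 0 0 0" --pt "0 0 0 0 0 0" --pt "0 0 0 0 0 0" --pt "0 0 0 0 0 0" --pt "0 0 0 0 0 0" --pt "0 0 0 0 0 0" --pt "0 0 0 0 0 0" --pt "0 0 0 0 0 0" --gripper 0 --force 25

```text
clock: 13.7
position: [0.4278, -0.3408, 0.0033]
ee_rot: [2.031, 2.396, 0.0]
force: [-0.8, -0.4, 2.7]
width: 0.539
gripper_force: 25.0
```

step_arm --pt "0 0 30 0 0 0" --pt "0 0 38 0 0 0" --pt "0 0 38 0 0 0" --pt "0 0 38 0 0 0" --pt "20.2 32.1 0 0 0 0" --pt "20.2 32.1 0 0 0 0" --pt "20.2 32.1 0 0 0 0" --pt "20.2 32.1 0 0 0 0" --pt "20.2 32.1 0 0 0 0" --pt "20.2 32.1 0 0 0 0" --pt "20.2 32.1 0 0 0 0" --pt "20.2 32.1 0 0 0 0" --pt "20.2 32.1 0 0 0 0" --pt "20.2 32.1 0 0 0 0" --pt "0 0 -30 0 0 0" --pt "0 0 -30 0 0 0" --pt "0 0 -14 0 0 0" --pt "0 0 -7 0 0 0" --pt "0 0 0 0 0 0" --pt "0 0 0 0 0 0"

```text
clock: 15.37
position: [0.6301, -0.0201, 0.0667]
ee_rot: [2.032, 2.396, 0.0]
force: [0.2, 0.5, -0.6]
width: 0.541
gripper_force: 25.0
```

Run:
```python
from h import *
im=cams.get_image('wrist')[:,:,::-1].copy();cv2.imwrite('pics/w6.png',im)
b=im.astype(int)
for r in(215,225,235,245): 
    x=np.where((b[r,240:400,0]-b[r,240:400,2]>12)&(b[r,240:400].max(1)>100))[0]+240; print(r,x.min(),x.max(),x.mean(),len(x)) if len(x) else print(r)
c=cams.get_calibration('wrist');s=observe();print(s['position'],s['ee_rot'])
hsv=cv2.cvtColor(im,cv2.COLOR_BGR2HSV);m=(hsv[:,:,1]>75)&(hsv[:,:,0]>10)&(hsv[:,:,0]<35)
for a,cc,l in blobs(im,m,800): print(a,cc)
```

```text
215 280 343 311.7903225806452 62
225 280 342 311.0 63
235 280 342 311.0 63
245 281 342 311.5 62
[ 0.63063911 -0.02011594  0.06732633] [2.03102968e+00 2.39512203e+00 1.53644481e-03]
13372 [310.51540532 131.13513311]
7019 [316.1373415  307.82077219]
844 [199.13981043 359.91350711]
828 [433.15217391 359.89492754]
918 [316.06862745 382.92156863]
5488 [411.60659621 417.97922741]
```

step_arm --pt "-2.3 -0.4 -3 0 0 0" --pt "0 0 -3 0 0 0" --pt "0 0 -2.3 0 0 0" --pt "0 0 0 0 0 0" --pt "0 0 0 0 0 0"

```text
clock: 15.83
position: [0.6278, -0.0202, 0.0583]
ee_rot: [2.031, 2.396, 0.001]
force: [-0.4, 0.1, 3.0]
width: 0.542
gripper_force: 25.0
```

step_arm --pt "0 0 0 0 0 0" --pt "0 0 0 0 0 0" --pt "0 0 0 0 0 0" --pt "0 0 0 0 0 0" --pt "0 0 0 0 0 0" --pt "0 0 0 0 0 0" --pt "0 0 0 0 0 0" --pt "0 0 15 0 0 0" --pt "0 0 38 0 0 0" --pt "0 0 38 0 0 0" --pt "0 0 38 0 0 0" --pt "-14 10 28 0 0 0" --pt "-14 10 28 0 0 0" --pt "-14 10 28 0 0 0" --pt "-14 10 28 0 0 0" --pt "0 0 0 0 0 0" --pt "0 0 0 0 0 0" --gripper 1.0

```text
clock: 17.25
position: [0.572, 0.0206, 0.3007]
ee_rot: [2.028, 2.397, 0.005]
force: [-0.9, 1.0, -1.3]
width: 1.0
gripper_force: 0.0
```

Run:
```python
from h import *
s=observe();print(s['clock'],s['position'],s['ee_rot'])
amber('wrist',(.055,.083),(0,0,640,300),'w7')
amber('top',(.055,.083),(150,200,500,320),'t7')
```

```text
17.25 [0.5719601  0.02058582 0.30073983] [2.02845044 2.39673065 0.0053033 ]
w7 2227 [367.  85.] [(0.055, 0.6026, 0.1371, 0.0271), (0.083, 0.5995, 0.1346, 0.0253)]
w7 3136 [165. 151.] [(0.055, 0.4131, 0.0418, 0.0334), (0.083, 0.4231, 0.0459, 0.0311)]
w7 1862 [364. 175.] [(0.055, 0.6178, 0.0517, 0.0275), (0.083, 0.6136, 0.0551, 0.0256)]
w7 1696 [361. 250.] [(0.055, 0.6308, -0.0307, 0.0291), (0.083, 0.6257, -0.0216, 0.027)]
t7 259 [283. 231.] [(0.055, 0.6055, 0.1366, 0.0256), (0.083, 0.6023, 0.1344, 0.025)]
t7 430 [182. 294.] [(0.055, 0.4435, 0.3951, 0.031), (0.083, 0.4439, 0.3871, 0.0303)]
t7 374 [225. 296.] [(0.055, 0.4349, 0.2865, 0.0298), (0.083, 0.4355, 0.281, 0.0292)]
```

View pics/w7.png

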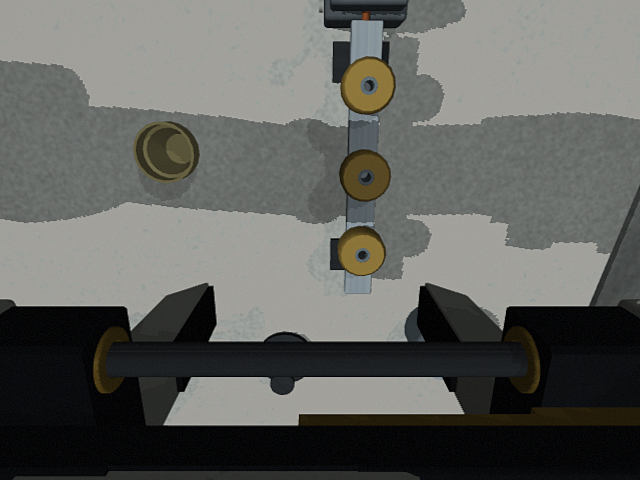

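All three wheels lie flat on the bar, at (368,85), (365,176) and (361,252), well spaced, and the pot is at (166,150). Now the lever: shut the fingers, come down on its −x side and push along the bar's +x.

step_arm --pt "-13.25 32.1 0 0 0 0" --pt "-13.25 32.1 0 0 0 0" --pt "-13.25 32.1 0 0 0 0" --pt "-13.25 32.1 0 0 0 0" --pt "-13.25 32.1 0 0 0 0" --pt "-13.25 32.1 0 0 0 0" --pt "0 0 -37 0 0 0" --pt "0 0 -37 0 0 0" --pt "0 0 -37 0 0 0" --pt "0 0 -37 0 0 0" --pt "0 0 -37 0 0 0" --pt "0 0 0 0 0 0" --pt "0 0 0 0 0 0" --gripper 0

```text
clock: 18.43
position: [0.4908, 0.2109, 0.1121]
ee_rot: [-2.032, -2.394, 0.009]
force: [0.3, 0.1, 1.2]
width: 0.106
gripper_force: 0.0
```

step_arm --pt "7.9 1.3 0 0 0 0" --pt "7.9 1.3 0 0 0 0" --pt "7.9 1.3 0 0 0 0" --pt "7.9 1.3 0 0 0 0" --pt "7.9 1.3 0 0 0 0" --pt "7.9 1.3 0 0 0 0" --pt "7.9 1.3 0 0 0 0" --pt "7.9 1.3 0 0 0 0" --pt "7.9 1.3 0 0 0 0" --pt "7.9 1.3 0 0 0 0" --pt "4 0.65 0 0 0 0" --pt "0 0 0 0 0 0"

```text
clock: 19.43
position: [0.5761, 0.2261, 0.1137]
ee_rot: [2.031, 2.396, 0.0]
force: [-0.7, 0.1, 0.8]
width: 0.007
gripper_force: 0.0
```

Run:
```python
from h import *
im=cams.get_image('wrist')[:,:,::-1].copy();cv2.imwrite('pics/w8.png',im)
s=observe();p=s['position'];print(p,s['force']);d=p[:2]-np.array([.615,.056]);print(d@[.9864,.1643],d@[-.1643,.9864])
```

```text
[0.5755671  0.22601513 0.11371969] [-0.13572215 -0.39812546 -0.20998339]
-0.01096313048616258 0.17418174832644018
```

View pics/w8.png

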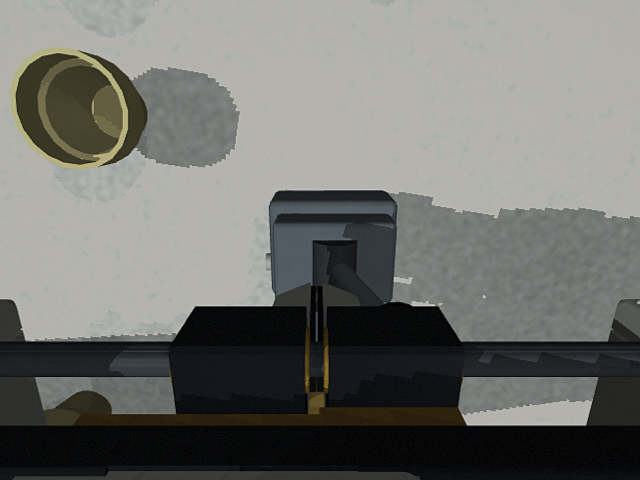

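The lever is now past upright, with its ball to the right at (400,305). I'll keep pushing until it meets the stop.

step_arm --pt "4 0.65 0 0 0 0" --pt "4 0.65 0 0 0 0" --pt "4 0.65 0 0 0 0" --pt "3 0.5 0 0 0 0" --pt "0 0 0 0 0 0"

```text
clock: 19.9
position: [0.5908, 0.2287, 0.1139]
ee_rot: [2.031, 2.396, 0.001]
force: [-0.6, 0.2, -0.7]
width: 0.005
gripper_force: 0.0
```

step_arm --pt "3 0.5 0 0 0 0" --pt "2 0.3 0 0 0 0" --pt "0 0 0 0 0 0"

```text
clock: 20.15
position: [0.5945, 0.2293, 0.1137]
ee_rot: [-2.031, -2.396, 0.002]
force: [-4.4, -0.8, 2.0]
width: 0.007
gripper_force: 2.0
```

step_arm --pt "2 0.3 0 0 0 0" --pt "2 0.3 0 0 0 0" --pt "0 0 0 0 0 0"

```text
clock: 20.4
position: [0.595, 0.2294, 0.1135]
ee_rot: [-2.027, -2.393, 0.01]
force: [-17.2, -3.9, 12.5]
width: 0.004
gripper_force: 9.5
```

The stop is reached (17 N). Backing off and checking the lever and pots.

step_arm --pt "-10 -1.6 0 0 0 0" --pt "-14 -2.3 0 0 0 0" --pt "-14 -2.3 5 0 0 0" --pt "0 0 36 0 0 0" --pt "0 0 36 0 0 0" --pt "0 0 36 0 0 0" --pt "0 0 36 0 0 0" --pt "-24 20 0 0 0 0" --pt "-24 20 0 0 0 0" --pt "-24 20 0 0 0 0" --pt "-24 15 0 0 0 0" --pt "0 0 0 0 0 0" --pt "0 0 0 0 0 0" --gripper 1.0

```text
clock: 21.48
position: [0.4641, 0.3003, 0.2633]
ee_rot: [-2.027, -2.4, -0.002]
force: [0.7, -0.3, 0.5]
width: 0.901
gripper_force: 0.0
```

Run:
```python
from h import *
s=observe();print(s['clock'],s['position'],s['ee_rot'])
amber('wrist',(.055,),(0,0,640,300),'w9')
amber('top',(.055,.083),(150,200,500,320),'t9')
```

```text
21.4833 [0.46412093 0.30028731 0.26332936] [-2.02688144e+00 -2.39981894e+00 -2.16511397e-03]
w9 3904 [308.  94.] [(0.055, 0.4397, 0.3971, 0.0307)]
w9 3140 [283. 210.] [(0.055, 0.4324, 0.2892, 0.0319)]
t9 261 [347. 221.] [(0.055, 0.6321, -0.0273, 0.0256), (0.083, 0.6283, -0.0258, 0.0251)]
t9 251 [316. 225.] [(0.055, 0.6195, 0.0532, 0.0254), (0.083, 0.6161, 0.0528, 0.0248)]
t9 251 [283. 231.] [(0.055, 0.6056, 0.137, 0.0251), (0.083, 0.6025, 0.1348, 0.0246)]
t9 422 [224. 297.] [(0.055, 0.4349, 0.2865, 0.0298), (0.083, 0.4355, 0.281, 0.0292)]
t9 293 [320. 306.] [(0.055, 0.4131, 0.0408, 0.0286), (0.083, 0.4143, 0.0408, 0.028)]
```

View pics/w9.png

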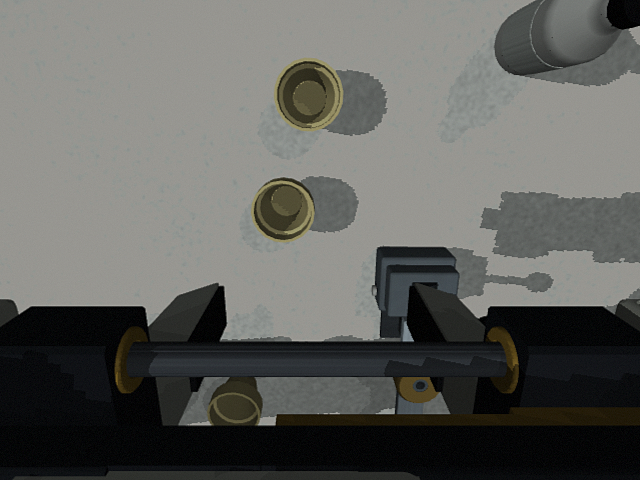

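The lever now leans to +x (its shadow and shaft are at (490,280)). Pots are at (309,95) → (0.440,0.397) and (283,210) → (0.4325,0.2885). Picking the nearer pot by its collar and carrying it near the pedestal.

step_arm --pt "-11 -4 -35 0 0 0" --pt "-11 -4 -35 0 0 0" --pt "-9.6 -3.8 -35 0 0 0" --pt "0 0 -35 0 0 0" --pt "0 0 -35 0 0 0" --pt "0 0 -20 0 0 0" --pt "0 0 -15 0 0 0" --pt "0 0 -13 0 0 0" --pt "0 0 -12 0 0 0" --pt "0 0 0 0 0 0" --pt "0 0 0 0 0 0"

```text
clock: 22.5
position: [0.4344, 0.2858, 0.0276]
ee_rot: [2.033, 2.394, -0.002]
force: [0.8, -0.3, 0.1]
width: 0.995
gripper_force: 0.0
```

step_arm --pt "0 0 0 0 0 0" --pt "0 0 0 0 0 0" --pt "0 0 0 0 0 0" --pt "0 0 0 0 0 0" --pt "0 0 0 0 0 0" --pt "0 0 0 0 0 0" --pt "0 0 0 0 0 0" --gripper 0 --force 15

```text
clock: 23.08
position: [0.4337, 0.2872, 0.0283]
ee_rot: [2.031, 2.397, 0.001]
force: [-0.4, 0.5, 5.4]
width: 0.681
gripper_force: 15.0
```

step_arm --pt "0 0 30 0 0 0" --pt "0 0 38 0 0 0" --pt "0 0 38 0 0 0" --pt "8.7 -36.5 0 0 0 0" --pt "8.7 -36.5 0 0 0 0" --pt "8.7 -36.5 0 0 0 0" --pt "8.7 -36.5 0 0 0 0" --pt "8.7 -36.5 0 0 0 0" --pt "8.7 -36.5 0 0 0 0" --pt "8.7 -36.5 0 0 0 0" --pt "8.7 -36.5 0 0 0 0" --pt "8.7 -36.5 0 0 0 0" --pt "8.7 -36.5 0 0 0 0" --pt "8.7 -36.5 0 0 0 0" --pt "8.7 -36.5 0 0 0 0" --pt "8.7 -36.5 0 0 0 0" --pt "8.7 -36.5 0 0 0 0" --pt "8.7 -36.5 0 0 0 0" --pt "8.7 -36.5 0 0 0 0" --pt "0 0 0 0 0 0"

```text
clock: 24.75
position: [0.5717, -0.3065, 0.1341]
ee_rot: [2.038, 2.385, -0.007]
force: [-0.6, -1.4, -0.7]
width: 0.679
gripper_force: 15.0
```

step_arm --pt "0 0 35 0 0 0" --pt "0 0 35 0 0 0" --pt "0 0 20 0 0 0" --pt "0 0 0 0 0 0" --pt "0 0 0 0 0 0"

```text
clock: 25.17
position: [0.5731, -0.2972, 0.2249]
ee_rot: [2.03, 2.395, 0.001]
force: [-0.1, 0.9, -0.8]
width: 0.677
gripper_force: 15.0
```

Run:
```python
from h import *
s=observe();print(s['clock'],s['position'],s['ee_rot'])
c=cams.get_calibration('wrist');im=cams.get_image('wrist')[:,:,::-1].copy();cv2.imwrite('pics/w10.png',im)
print(proj(c,[(.5715,-.2153,.06),(.5715,-.2153,0)]))
x,y=proj(c,(.5715,-.2153,.06))[0].astype(int)
d=np.clip(im.astype(float)*1.6,0,255).astype(np.uint8)
cv2.imwrite('pics/w10.png',d)
```

```text
25.1667 [ 0.57313467 -0.29720407  0.22486267] [2.02993786e+00 2.39516888e+00 1.34847529e-03]
[[331.77556912 116.51883064]
 [329.2777042  116.32462331]]
```

View pics/w10.png

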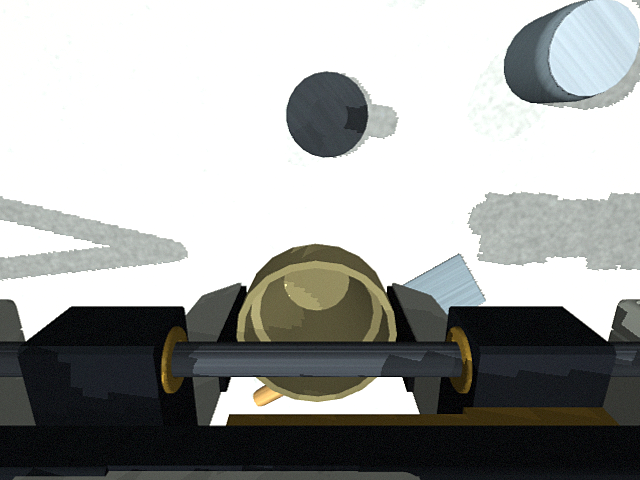

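The held pot is at (317,320), grip width 62 mm. The pedestal foot centre is (327,114) against (329,116) predicted, about 2 mm off. Tin is at upper right. Placing the pot.

step_arm --pt "-1 27.3 0 0 0 0" --pt "-1 27.3 0 0 0 0" --pt "-1 27.3 0 0 0 0" --pt "0 0 -35 0 0 0" --pt "0 0 -35 0 0 0" --pt "0 0 -35 0 0 0" --pt "0 0 -15 0 0 0" --pt "0 0 -9 0 0 0" --pt "0 0 -5 0 0 0" --pt "0 0 0 0 0 0" --pt "0 0 -1.5 0 0 0" --pt "0 0 0 0 0 0"

```text
clock: 26.22
position: [0.5701, -0.2153, 0.0888]
ee_rot: [2.031, 2.396, 0.001]
force: [-0.6, 0.1, -0.9]
width: 0.681
gripper_force: 15.0
```

step_arm --pt "0 0 0 0 0 0" --pt "0 0 0 0 0 0" --pt "0 0 0 0 0 0" --pt "0 0 0 0 0 0" --pt "0 0 0 0 0 0" --pt "0 0 0 0 0 0" --pt "0 0 0 0 0 0" --pt "0 0 15 0 0 0" --pt "0 0 38 0 0 0" --pt "0 0 38 0 0 0" --pt "0 0 38 0 0 0" --pt "0 0 38 0 0 0" --pt "10.5 3.7 36 0 0 0" --pt "10.5 3.7 30 0 0 0" --pt "10.5 3.7 0 0 0 0" --pt "0 0 0 0 0 0" --pt "0 0 0 0 0 0" --gripper 1.0

```text
clock: 27.63
position: [0.601, -0.2036, 0.3203]
ee_rot: [-2.029, -2.397, 0.001]
force: [-0.6, 0.0, -0.9]
width: 0.996
gripper_force: 0.0
```

Run:
```python
from h import *
s=observe();print(s['clock'],s['position'],s['ee_rot'])
amber('wrist',(.115,),(0,0,640,300),'w11')
amber('top',(.055,.083,.115),(150,200,500,320),'t11')
d=np.clip(cv2.imread('pics/w11.png').astype(float)*1.6,0,255).astype(np.uint8)
cv2.imwrite('pics/w11b.png',d)
```

```text
27.6333 [ 0.60096789 -0.20357651  0.32033968] [-2.02943334e+00 -2.39653044e+00  1.04738174e-03]
w11 1909 [377.  22.] [(0.115, 0.6244, -0.0377, 0.0237)]
w11 3216 [283. 208.] [(0.115, 0.5688, -0.2123, 0.0323)]
t11 253 [346. 221.] [(0.055, 0.632, -0.0278, 0.0254), (0.083, 0.6282, -0.0264, 0.0248), (0.115, 0.6239, -0.0247, 0.0242)]
t11 249 [315. 225.] [(0.055, 0.6197, 0.0542, 0.0249), (0.083, 0.6162, 0.0539, 0.0244), (0.115, 0.6122, 0.0534, 0.0238)]
t11 257 [283. 231.] [(0.055, 0.6055, 0.1366, 0.0256), (0.083, 0.6023, 0.1344, 0.025), (0.115, 0.5987, 0.1319, 0.0244)]
t11 450 [423. 242.] [(0.055, 0.5753, -0.2249, 0.0323), (0.083, 0.5728, -0.219, 0.0316), (0.115, 0.57, -0.2123, 0.0307)]
t11 418 [182. 294.] [(0.055, 0.4416, 0.3952, 0.0309), (0.083, 0.4421, 0.3872, 0.0302), (0.115, 0.4427, 0.3781, 0.0294)]
t11 252 [321. 305.] [(0.055, 0.4128, 0.0405, 0.0283), (0.083, 0.414, 0.0405, 0.0276), (0.115, 0.4153, 0.0404, 0.0269)]
```

View pics/w11b.png

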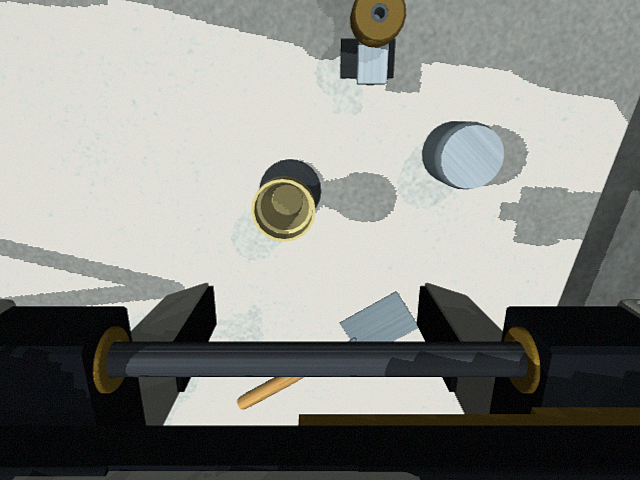

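The first pot stands upright on the pedestal at (283,208), rim at (0.569,-0.212), and the scraper and tin are undisturbed. Next, the pot near (0.412,0.041): hover and measure from the same relative view.

step_arm --pt "-19.6 32 -7.1 0 0 0" --pt "-19.6 32 -7.1 0 0 0" --pt "-19.6 32 -7.1 0 0 0" --pt "-19.6 32 -7.1 0 0 0" --pt "-19.6 32 -7.1 0 0 0" --pt "-19.6 32 -7.1 0 0 0" --pt "-19.6 32 -7.1 0 0 0" --pt "-19.6 32 -7.1 0 0 0" --pt "0 0 0 0 0 0" --pt "0 0 0 0 0 0" --pt "0 0 0 0 0 0"

```text
clock: 28.65
position: [0.4438, 0.0512, 0.2641]
ee_rot: [-2.031, -2.396, 0.002]
force: [1.0, -0.4, -0.4]
width: 0.997
gripper_force: 0.0
```

Run:
```python
from h import *
s=observe();print(s['clock'],s['position'],s['ee_rot'])
amber('wrist',(.055,),(0,0,640,300),'w12')
```

```text
28.65 [0.44382083 0.05121628 0.26413684] [-2.03120252e+00 -2.39632635e+00  1.58236029e-03]
w12 2817 [508. 144.] [(0.055, 0.6083, 0.1359, 0.0305)]
w12 809 [  7. 198.] [(0.055, 0.1461, 0.0061, 0.0495)]
w12 3146 [282. 208.] [(0.055, 0.4103, 0.042, 0.0319)]
w12 2378 [495. 234.] [(0.055, 0.6228, 0.051, 0.0315)]
w12 508 [484. 293.] [(0.055, 0.6321, -0.016, 0.0247)]
```

step_arm --pt "-11 -4 -35 0 0 0" --pt "-11 -4 -35 0 0 0" --pt "-10.2 -3.2 -35 0 0 0" --pt "0 0 -35 0 0 0" --pt "0 0 -35 0 0 0" --pt "0 0 -20 0 0 0" --pt "0 0 -15 0 0 0" --pt "0 0 -12 0 0 0" --pt "0 0 -6 0 0 0" --pt "0 0 0 0 0 0" --pt "0 0 0 0 0 0" --pt "0 0 0 0 0 0"

```text
clock: 29.7
position: [0.4128, 0.0404, 0.0372]
ee_rot: [2.032, 2.395, 0.001]
force: [0.3, 0.2, -0.3]
width: 0.998
gripper_force: 0.0
```

step_arm --pt "0 0 0 0 0 0" --pt "0 0 0 0 0 0" --pt "0 0 0 0 0 0" --pt "0 0 0 0 0 0" --pt "0 0 0 0 0 0" --pt "0 0 0 0 0 0" --pt "0 0 0 0 0 0" --gripper 0 --force 15

```text
clock: 30.28
position: [0.4122, 0.0408, 0.0368]
ee_rot: [2.031, 2.397, 0.0]
force: [-0.7, -0.3, 4.7]
width: 0.67
gripper_force: 15.0
```

step_arm --pt "0 0 30 0 0 0" --pt "0 0 38 0 0 0" --pt "0 0 38 0 0 0" --pt "0 0 38 0 0 0" --pt "0 0 10 0 0 0" --pt "0 0 0 0 0 0"

```text
clock: 30.78
position: [0.4141, 0.0412, 0.1935]
ee_rot: [2.029, 2.395, 0.009]
force: [0.7, 0.7, -0.7]
width: 0.67
gripper_force: 15.0
```

step_arm --pt "19.8 -31.8 0 0 0 0" --pt "19.8 -31.8 0 0 0 0" --pt "19.8 -31.8 0 0 0 0" --pt "19.8 -31.8 0 0 0 0" --pt "19.8 -31.8 0 0 0 0" --pt "19.8 -31.8 0 0 0 0" --pt "19.8 -31.8 0 0 0 0" --pt "19.8 -31.8 0 0 0 0" --pt "0 0 0 0 0 0" --pt "0 0 0 0 0 0" --pt "0 0 0 0 0 0"

```text
clock: 31.7
position: [0.5697, -0.2133, 0.1888]
ee_rot: [-2.03, -2.394, 0.002]
force: [0.2, -0.0, -1.3]
width: 0.667
gripper_force: 15.0
```

step_arm --pt "0.4 0 -30 0 0 0" --pt "0 0 -15 0 0 0" --pt "0 0 -8 0 0 0" --pt "0 0 -5 0 0 0" --pt "0 0 -4 0 0 0" --pt "0 0 0 0 0 0"

```text
clock: 32.2
position: [0.5709, -0.2131, 0.1285]
ee_rot: [-2.03, -2.397, -0.0]
force: [-0.2, 0.2, -0.3]
width: 0.669
gripper_force: 15.0
```

step_arm --pt "0 0 -3 0 0 0" --pt "0 0 -3 0 0 0" --pt "0 0 -2 0 0 0" --pt "0 0 0 0 0 0" --pt "0 0 0 0 0 0"

```text
clock: 32.62
position: [0.571, -0.2137, 0.1207]
ee_rot: [2.031, 2.396, 0.0]
force: [-0.1, 0.1, -0.3]
width: 0.669
gripper_force: 15.0
```

step_arm --pt "0 0 -2 0 0 0" --pt "0 0 -1 0 0 0" --pt "0 0 0 0 0 0"

```text
clock: 32.87
position: [0.5709, -0.2136, 0.1174]
ee_rot: [-2.031, -2.396, 0.0]
force: [-0.2, 0.0, -1.1]
width: 0.668
gripper_force: 15.0
```

step_arm --pt "0 0 -1 0 0 0" --pt "0 0 0 0 0 0"

```text
clock: 33.03
position: [0.5711, -0.2138, 0.1169]
ee_rot: [2.031, 2.396, 0.0]
force: [0.4, 0.4, 1.7]
width: 0.667
gripper_force: 15.0
```

step_arm --pt "0 0 0 0 0 0" --pt "0 0 0 0 0 0" --pt "0 0 0 0 0 0" --pt "0 0 0 0 0 0" --pt "0 0 0 0 0 0" --pt "0 0 0 0 0 0" --pt "0 0 0 0 0 0" --pt "0 0 15 0 0 0" --pt "0 0 38 0 0 0" --pt "0 0 38 0 0 0" --pt "0 0 38 0 0 0" --pt "0 0 38 0 0 0" --pt "10.5 3.7 36 0 0 0" --pt "10.5 3.7 24 0 0 0" --pt "10.5 2 0 0 0 0" --pt "0 0 0 0 0 0" --pt "0 0 0 0 0 0" --gripper 1.0

```text
clock: 34.45
position: [0.6022, -0.204, 0.3428]
ee_rot: [-2.03, -2.396, 0.001]
force: [-0.7, 0.1, -1.0]
width: 0.999
gripper_force: 0.0
```

Run:
```python
from h import *
s=observe();print(s['clock'],s['position'],s['ee_rot'])
amber('wrist',(.115,.135),(200,100,640,300),'w13')
amber('top',(.055,.083,.135),(150,200,500,320),'t13')
amber('scene',(.06,),(150,150,520,300),'s13')
```

```text
34.45 [ 0.60224214 -0.2039849   0.34280158] [-2.02997398e+00 -2.39639583e+00  1.05895487e-03]
w13 3316 [284. 206.] [(0.115, 0.569, -0.2158, 0.0351), (0.135, 0.57, -0.211, 0.0332)]
t13 253 [346. 221.] [(0.055, 0.6319, -0.0277, 0.0253), (0.083, 0.6282, -0.0262, 0.0248), (0.135, 0.6212, -0.0234, 0.0237)]
t13 250 [315. 225.] [(0.055, 0.6194, 0.0542, 0.0247), (0.083, 0.6159, 0.0538, 0.0242), (0.135, 0.6095, 0.0532, 0.0231)]
t13 257 [283. 231.] [(0.055, 0.6055, 0.1366, 0.0256), (0.083, 0.6023, 0.1344, 0.025), (0.135, 0.5964, 0.1303, 0.024)]
t13 486 [424. 242.] [(0.055, 0.5751, -0.2288, 0.035), (0.083, 0.5726, -0.2229, 0.0342), (0.135, 0.568, -0.2117, 0.0328)]
t13 419 [182. 294.] [(0.055, 0.4429, 0.3953, 0.0308), (0.083, 0.4434, 0.3873, 0.0301), (0.135, 0.4443, 0.3724, 0.0288)]
s13 133 [318. 255.] [(0.06, 0.604, 0.049, 0.0324)]
s13 153 [349. 259.] [(0.06, 0.5917, 0.1306, 0.0313)]
```

step_arm --pt "-7.7 36 -4.7 0 0 0" --pt "-7.7 36 -4.7 0 0 0" --pt "-7.7 36 -4.7 0 0 0" --pt "-7.7 36 -4.7 0 0 0" --pt "-7.7 36 -4.7 0 0 0" --pt "-7.7 36 -4.7 0 0 0" --pt "-7.7 36 -4.7 0 0 0" --pt "-7.7 36 -4.7 0 0 0" --pt "-7.7 36 -4.7 0 0 0" --pt "-7.7 36 -4.7 0 0 0" --pt "-7.7 36 -4.7 0 0 0" --pt "-7.7 36 -4.7 0 0 0" --pt "-7.7 36 -4.7 0 0 0" --pt "-7.7 36 -4.7 0 0 0" --pt "-7.7 36 -4.7 0 0 0" --pt "-7.7 36 -4.7 0 0 0" --pt "-7.7 36 -4.7 0 0 0" --pt "0 0 0 0 0 0" --pt "0 0 0 0 0 0" --pt "0 0 0 0 0 0"

```text
clock: 36.27
position: [0.4716, 0.4066, 0.2631]
ee_rot: [2.031, 2.396, -0.003]
force: [0.8, -0.5, -0.3]
width: 1.003
gripper_force: 0.0
```

Run:
```python
from h import *
s=observe();print(s['clock'],s['position'],s['ee_rot'],np.round(s['joints'],2))
amber('wrist',(.055,),(0,0,640,300),'w14')
```

```text
36.2667 [0.47157017 0.40661453 0.26306978] [ 2.03120172  2.39560858 -0.00250652] [-1.01  0.41  0.31  1.54 -0.13  1.21 -0.51]
w14 3169 [284. 207.] [(0.055, 0.4397, 0.3985, 0.0319)]
```

step_arm --pt "-11 -4 -35 0 0 0" --pt "-11 -4 -35 0 0 0" --pt "-8.6 -2.1 -35 0 0 0" --pt "0 0 -35 0 0 0" --pt "0 0 -35 0 0 0" --pt "0 0 -20 0 0 0" --pt "0 0 -15 0 0 0" --pt "0 0 -10 0 0 0" --pt "0 0 -6 0 0 0" --pt "0 0 0 0 0 0" --pt "0 0 0 0 0 0" --pt "0 0 0 0 0 0"

```text
clock: 37.32
position: [0.4417, 0.398, 0.0389]
ee_rot: [2.032, 2.396, 0.003]
force: [0.0, 0.5, 0.9]
width: 1.004
gripper_force: 0.0
```

step_arm --pt "0 0 0 0 0 0" --pt "0 0 0 0 0 0" --pt "0 0 0 0 0 0" --pt "0 0 0 0 0 0" --pt "0 0 0 0 0 0" --pt "0 0 0 0 0 0" --pt "0 0 0 0 0 0" --gripper 0 --force 15

```text
clock: 37.9
position: [0.441, 0.3978, 0.0379]
ee_rot: [-2.031, -2.397, -0.0]
force: [-0.1, -0.2, 2.2]
width: 0.678
gripper_force: 15.0
```

step_arm --pt "0 0 30 0 0 0" --pt "0 0 38 0 0 0" --pt "0 0 38 0 0 0" --pt "0 0 38 0 0 0" --pt "0 0 24 0 0 0" --pt "0 0 0 0 0 0"

```text
clock: 38.4
position: [0.4433, 0.3995, 0.2115]
ee_rot: [2.031, 2.396, 0.014]
force: [1.0, 1.2, -0.6]
width: 0.675
gripper_force: 15.0
```

step_arm --pt "7.65 -35.9 0 0 0 0" --pt "7.65 -35.9 0 0 0 0" --pt "7.65 -35.9 0 0 0 0" --pt "7.65 -35.9 0 0 0 0" --pt "7.65 -35.9 0 0 0 0" --pt "7.65 -35.9 0 0 0 0" --pt "7.65 -35.9 0 0 0 0" --pt "7.65 -35.9 0 0 0 0" --pt "7.65 -35.9 0 0 0 0" --pt "7.65 -35.9 0 0 0 0" --pt "7.65 -35.9 0 0 0 0" --pt "7.65 -35.9 0 0 0 0" --pt "7.65 -35.9 0 0 0 0" --pt "7.65 -35.9 0 0 0 0" --pt "7.65 -35.9 0 0 0 0" --pt "7.65 -35.9 0 0 0 0" --pt "7.65 -35.9 0 0 0 0" --pt "0 0 0 0 0 0" --pt "0 0 0 0 0 0" --pt "0 0 0 0 0 0"

```text
clock: 40.07
position: [0.5705, -0.212, 0.2047]
ee_rot: [-2.031, -2.395, 0.0]
force: [0.3, 0.6, -1.0]
width: 0.672
gripper_force: 15.0
```

step_arm --pt "0.4 -0.8 -25 0 0 0" --pt "0 0 -15 0 0 0" --pt "0 0 -8 0 0 0" --pt "0 0 -5 0 0 0" --pt "0 0 -4 0 0 0" --pt "0 0 -3 0 0 0" --pt "0 0 0 0 0 0" --pt "0 0 0 0 0 0"

```text
clock: 40.73
position: [0.5717, -0.2134, 0.1462]
ee_rot: [2.031, 2.396, 0.001]
force: [-0.2, -0.3, -0.2]
width: 0.676
gripper_force: 15.0
```

step_arm --pt "0 0 -3 0 0 0" --pt "0 0 -2 0 0 0" --pt "0 0 0 0 0 0" --pt "0 0 0 0 0 0"

```text
clock: 41.07
position: [0.5714, -0.2135, 0.1407]
ee_rot: [-2.031, -2.396, -0.0]
force: [-0.3, 0.2, -0.9]
width: 0.679
gripper_force: 15.0
```

step_arm --pt "0 0 -2 0 0 0" --pt "0 0 -1 0 0 0" --pt "0 0 0 0 0 0" --pt "0 0 0 0 0 0"

```text
clock: 41.4
position: [0.5716, -0.2135, 0.1379]
ee_rot: [2.031, 2.396, 0.0]
force: [-0.1, 0.2, 2.3]
width: 0.678
gripper_force: 15.0
```

step_arm --pt "0 0 0 0 0 0" --pt "0 0 0 0 0 0" --pt "0 0 0 0 0 0" --pt "0 0 0 0 0 0" --pt "0 0 0 0 0 0" --pt "0 0 0 0 0 0" --pt "0 0 0 0 0 0" --pt "0 0 15 0 0 0" --pt "0 0 38 0 0 0" --pt "0 0 38 0 0 0" --pt "0 0 38 0 0 0" --pt "0 0 36 0 0 0" --pt "10.5 3.7 36 0 0 0" --pt "10.5 3.7 24 0 0 0" --pt "10.5 2 0 0 0 0" --pt "0 0 0 0 0 0" --pt "0 0 0 0 0 0" --gripper 1.0

```text
clock: 42.82
position: [0.6027, -0.2038, 0.3619]
ee_rot: [-2.03, -2.396, 0.001]
force: [-0.1, -0.4, -0.4]
width: 1.001
gripper_force: 0.0
```

Run:
```python
from h import *
s=observe();print(s['clock'],s['position'],s['ee_rot'])
amber('wrist',(.155,),(200,100,640,300),'w15')
amber('top',(.055,.083,.155),(150,200,500,320),'t15')
im=cams.get_image('scene')[:,:,::-1];cv2.imwrite('pics/s15.png',cv2.resize(im[180:320,190:430],None,fx=3.3,fy=3.3,interpolation=cv2.INTER_CUBIC))
c=cams.get_calibration('scene')
for z in(.06,.08,.1,.115,.135,.155):print(z,((proj(c,(.5705,-.2135,z))-[190,180])*3.3).round(0))
```

```text
42.8167 [ 0.60273366 -0.20381092  0.36188143] [-2.03003233e+00 -2.39635300e+00  1.12385751e-03]
w15 3447 [284. 205.] [(0.155, 0.572, -0.2098, 0.0345)]
t15 254 [347. 221.] [(0.055, 0.632, -0.0278, 0.0254), (0.083, 0.6282, -0.0263, 0.0248), (0.155, 0.6185, -0.0225, 0.0234)]
t15 250 [315. 225.] [(0.055, 0.6197, 0.0542, 0.0249), (0.083, 0.6162, 0.0539, 0.0244), (0.155, 0.6073, 0.0529, 0.023)]
t15 258 [283. 231.] [(0.055, 0.6055, 0.1366, 0.0256), (0.083, 0.6023, 0.1344, 0.025), (0.155, 0.5942, 0.1287, 0.0236)]
t15 529 [425. 241.] [(0.055, 0.5749, -0.2322, 0.0381), (0.083, 0.5724, -0.2262, 0.0373), (0.155, 0.566, -0.2106, 0.0351)]
0.06 [[166. 149.]]
0.08 [[163. 131.]]
0.1 [[160. 112.]]
0.115 [[158.  98.]]
0.135 [[155.  78.]]
0.155 [[152.  58.]]
```

View pics/s15.png

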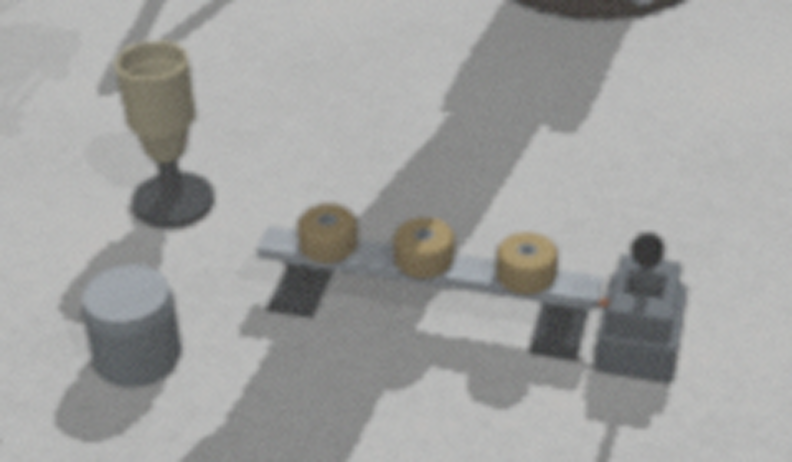

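The stack is nested (rim at (154,60) against (152,58) predicted), the three wheels are flat on the bar, and the lever leans to the +x side with its ball at (648,249). Checking the lever angle numerically before handing in.

Run:
```python
from h import *
c=cams.get_calibration('scene');b0=np.array([.615,.056]);X=np.array([.9864,.1643]);Y=np.array([-.1643,.9864])
def tip(a): return [*(b0+.175*Y+.08*np.sin(a)*X),.062+.08*np.cos(a)]
print('scene seen',(648/3.3+190,249/3.3+180))
for a in(.3,.4,.5,.6): print(a,proj(c,tip(a)).round(1))
ct=cams.get_calibration('top');im=cv2.imread('pics/t15.png');m=np.zeros(im.shape[:2],bool);m[215:260,225:275]=im[215:260,225:275].max(2)<38
for a,cc,l in blobs(im,m,15): print('top dark',a,cc)
for a in(-.5,.3,.4,.5,.6): print(a,proj(ct,tip(a)).round(1))
im=cv2.imread('pics/top0.png');m=np.zeros(im.shape[:2],bool);m[215:260,225:275]=im[215:260,225:275].max(2)<38
for a,cc,l in blobs(im,m,15): print('top0 dark',a,cc)
```

```text
scene seen (386.3636363636364, 255.45454545454544)
0.3 [[387.3 249.6]]
0.4 [[386.9 252.4]]
0.5 [[386.4 255.4]]
0.6 [[385.9 258.5]]
top dark 68 [241.05882353 218.97058824]
-0.5 [[245.6 250.3]]
0.3 [[241.4 224.9]]
0.4 [[241.1 222. ]]
0.5 [[240.9 219.3]]
0.6 [[240.8 216.8]]
top0 dark 42 [257.54761905 238.16666667]
top0 dark 15 [270.26666667 226.6       ]
top0 dark 185 [246.61621622 241.01621622]
top0 dark 19 [262.26315789 246.94736842]
top0 dark 35 [271.97142857 243.02857143]
```

Both cameras read +0.5 rad from upright, which is the full 1.0 rad swing. The robot is clear of everything, so I'm handing in.

```bash
python3 -c "
from h import *
print(job.sign_off())"
```

```text
the job is handed in; nothing more can be done
None
```

I handed the job in and sign-off returned no verdict; the last images show three wheels flat and spaced on the bar, the lever fully on, and three pots nested upright on the pedestal.

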